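Hang the kajal clip arm on the jewellery stand and clip in the kajal

TASK

Hang the loose clip arm on the jewellery stand: hook its two claws into the top two slots of the upright and press it down until it snaps fully home and sits level. Then snap the kajal case crosswise, roughly centred, into any one of the arm's spring clips so that it is fully seated, and let go. Leave the vase, tray, comb and peg board as they are.

Things in the scene. Friction and masses are not known exactly. Their poses are not given: they have to be found in the camera images.
- stand: Fixed jewellery stand: marble foot 130 x 110 x 18 mm and a grey steel upright, an open-backed channel 30 mm wide (y), 20 mm deep (x), top at 190 mm. Origin on the table below the middle of the slotted front face, which is the plane x = 0 (wall 3 mm thick behind it) and looks along own -x; z up. Four slots on y = 0, 9 mm wide, 26 mm high, lower edges at z = 46, 84, 122, 160 mm.
- slot_top (a point): Middle of the lower edge of the top slot, on the front face (160 mm up); axes as the stand's. The slot reaches 26 mm up from here. Behind the wall, 7 mm below this edge, is the nose of a steel spring leaf that gives way when a claw's hook is pressed down past it and then snaps over the hook's barb. All slots have one.
- slot_second (a point): The same point of the second slot from the top (122 mm up). The lower claw belongs here, the upper claw in the top slot.
- home (a point): Point on the upright's front face, on its middle line, 106 mm above the table, axes as the stand's: where the clip arm's origin lies, with its axes as the stand's, when it is locked in the top two slots. The fit is loose: the locked arm's back plate may stand up to 1.5 mm off the face and its tip droop by up to 0.04 rad; that is its rest.
- cliparm: Loose clip arm, about 0.29 kg, standing right way up on its underside. Grey steel channel from x = 0 to -160 mm, 36 mm wide (y), 20 mm high, flat sides fit to grip; back plate at its rear end (x = -3 to 0, 36 mm wide, 90 mm high) with two claws behind it (+x) and a thumb ledge folded forward at its top. Origin: middle of the underside's rear edge, on the plate's rear face; z up.
- claw_lower (a point): Underside of the lower claw's neck at the plate's rear face, 16 mm above the arm's underside; locked, it lies on the slot's lower edge. Claws are 5 mm thick (y): neck 6 mm high, sticking out 9 mm, then a hook (x = 4.5 to 11 mm) hanging 14 mm below the neck. With the neck 14 to 20 mm above the slot's lower edge the hook passes straight through (+x) till the plate meets the upright.
- claw_upper (a point): The same point of the upper claw, 54 mm above the arm's underside. After going straight in, the arm is lowered: about 8 mm above home the hooks, already behind the wall, meet the spring leaves. Let go there it stays hooked but not locked, as its weight is too small; about 10 N down close to the back plate snaps it home. Pressing far out on the arm makes the claws bind.
- ledge (a point): Middle of the thumb ledge's top: the flat place, 36 mm (y) by 18 mm (x), to press the arm down. 9 mm in front of the back plate's rear face, 90 mm above the arm's underside; axes as the arm's. Locked, it is 6 mm higher than the upright's top.
- balance (a point): The arm's balance point seen from above: on its middle line, 63 mm in front of the back plate's rear face, level with the channel's top (20 mm above the underside); axes as the arm's. Best place to grip across the channel's sides (36 mm).
- clip_rear (a point): Clip nearest the back plate (45 mm in front of its rear face): two sprung steel jaws, 20 mm long along the arm's y, open upward. The point is where a seated kajal case's axis lies, 30 mm above the arm's underside; the case lies along the arm's y. Laid on the mouth it rests 11 mm higher; about 5 N down snaps it in, by itself once 8 mm down. The jaws' lips end 8 mm above this point.
- clip_mid (a point): The same point for the middle clip, 85 mm in front of the back plate's rear face.
- clip_front (a point): The same point for the front clip, 125 mm in front of the back plate's rear face.
- kajal: Purple plastic kajal case, 120 mm long, 12 mm thick, 25 g, lying on the table. Origin mid-length on its axis, 6 mm above the table at the start; own x runs along it towards the cap. Round body from x = -60 to 24 mm, six-sided twist cap (12 mm over the flats) from 24 to 60 mm.
- vase: White ceramic vase, 150 mm high, 88 mm wide; origin at the centre of its foot. Leave alone.
- tray: Stainless steel jewellery tray with bangles, 160 x 110 x 18 mm; origin at the centre of its underside. Leave alone.
- comb: Black wide-tooth comb, 180 mm long (y), 45 mm wide, 5 mm thick, lying flat; origin near its middle, on the table. Leave alone.
- pegboard: Small wooden peg board with two enamel earring studs, foot 50 x 110 mm, 77 mm high; origin at the centre of its underside. Leave alone.
There are look-alikes about, which are no part of the job. Of the things that look like the cliparm, take the one that is farthest from the robot's base at the start. Of the things that look like the kajal, take the one that is nearest to the robot's base at the start.

How it is judged:
On the way, in this order (a step that is already met when the one before it is completed fails the run):
1. the clip arm is locked fully home in the top two slots, level, while the kajal case still lies on the table (x of cliparm in the frame of home between -0.004 and 0.002 m and y of cliparm in the frame of home between -0.004 and 0.004 m and z of cliparm in the frame of home between -0.0025 and 0.003 m and angle between the z axis of cliparm and the z axis of stand, either way round below 0.07 rad and angle between the x axis of cliparm and the x axis of stand, either way round below 0.1 rad and height (world z) of kajal below 0.03 m), for 0.2 s.
2. the kajal case is snapped into a clip of the locked arm (x of cliparm in the frame of home between -0.004 and 0.002 m and y of cliparm in the frame of home between -0.004 and 0.004 m and z of cliparm in the frame of home between -0.0025 and 0.003 m and angle between the z axis of cliparm and the z axis of stand, either way round below 0.07 rad and angle between the x axis of cliparm and the x axis of stand, either way round below 0.1 rad and ((x of kajal in the frame of clip_rear between -0.003 and 0.003 m and y of kajal in the frame of clip_rear between -0.02 and 0.02 m and z of kajal in the frame of clip_rear between -0.003 and 0.003 m) or (x of kajal in the frame of clip_mid between -0.003 and 0.003 m and y of kajal in the frame of clip_mid between -0.02 and 0.02 m and z of kajal in the frame of clip_mid between -0.003 and 0.003 m) or (x of kajal in the frame of clip_front between -0.003 and 0.003 m and y of kajal in the frame of clip_front between -0.02 and 0.02 m and z of kajal in the frame of clip_front between -0.003 and 0.003 m)) and angle between the x axis of kajal and the y axis of cliparm, either way round below 0.12 rad), for 0.2 s.
At the end, for the whole second after the job is handed in: Arm locked in the top two slots: origin within -2.5/+3 mm of home in height, 4 mm sideways and off the upright, level within 0.07 rad, square within 0.1; kajal in a clip: axis within 3 mm of its point, middle within 20 mm of the arm's, crosswise within 0.12 rad; both at rest (all of step 2 and linear speed of each of cliparm, kajal below 0.02 m/s); the robot touches nothing.
It fails at once if the vase is moved more than 30 mm or tipped (distance of vase from where it was at the start of the episode above 0.03 m or angle between vase's own z axis and vertical above 0.3 rad).
It fails at once if the tray is moved more than 30 mm or tipped (distance of tray from where it was at the start of the episode above 0.03 m or angle between tray's own z axis and vertical above 0.3 rad).
It fails at once if the comb is moved more than 30 mm or tipped (distance of comb from where it was at the start of the episode above 0.03 m or angle between comb's own z axis and vertical above 0.3 rad).
It fails at once if the peg board is moved more than 30 mm or tipped (distance of pegboard from where it was at the start of the episode above 0.03 m or angle between pegboard's own z axis and vertical above 0.3 rad).
It also fails if it takes over 72 s, if anything falls off the work surface, if the arm or the gripper's body presses on something with over 40 N, if the wrist force passes 120 N, or if a joint passes its speed limit or range.

ROBOT

A 7-joint arm with a two-finger parallel gripper is mounted at the origin on the work surface. World frame = base frame: x ahead of the robot, y to its left, z up, the work surface at z = 0. Lengths are in m, angles in rad, forces in N, time in s.
With the tool pointing down it reaches from about 0.425 to 0.925 m from the base axis. Payload 6.8 kg.
Tool frame: the origin (TCP) lies on the centre line of the jaws, within the pads' length; the fingertips stand 25 mm ahead of it and the grasp point (between the pads) lies 6 mm ahead of it; z points along the fingers, y is the direction in which the jaws open and shut (so a half turn about z gives the same grasp; the last joint's range is limited). The gripper opens to 85 mm and grips with 20 to 120 N. Pads are 22 mm wide; open, the fingers measure 114 mm over their backs; the gripper's body (76 mm by 85 mm) begins 54 mm behind the grasp point. The pads swing forward as they close: fully open they stand 13 mm farther back than shut.
Start: joints at [1.034, 0.477, 0.022, 1.555, -0.011, 1.109, -0.083], TCP at [0.281, -0.614, 0.256] pointing down, gripper open.
Joint ranges: [-2.96, 2.96], [-0.34, 2.1], [-1.41, 1.46], [0.24, 2.44], [-1.37, 4.51], [0.17, 1.92], [-2.96, 2.96]. Speed limits (rad/s): [2.39, 2.39, 3.14, 3.14, 3.14, 3.14, 3.14].

INTERFACE

Orientations are given as a unit quaternion [w, x, y, z].
In Python, from station import status, cams, order, models gives the robot as it stands.
- The arm moves only by the tool move_arm, never from a script. Its argument "steps" is one flat list of numbers, 7 for each row, row after row: the gripper's target within -1 to 1 (fully open at 1, half-way at 0, shut at -1), then the shift along the world's x, y, z in cm, then the turn, a rotation vector about the world's x, y, z in degrees. A call has 1 to 8 rows; each row shifts and turns the commanded pose from where the row before left it; what a row does not reach is not made up. A row lasts 1/10 s, in which the tool goes at most 50 mm and 8.59 degrees, less where a joint would pass 70% of its speed; a pose out of reach is approached as far as the arm can. A call with a gripper value outside its range is refused whole. The fingers move at their own pace and stop on an object; "newtons" is the grip in N (left out, the last holds). Time passes only in rows, so rows that do not move let the fingers close. It gives the time, the measured TCP pose, the force and the opening at its end, in the units of the state.
- status.get_obs(): the state, without advancing time (a new reading comes with each control period).
- cams.read_camera(name): name is "side" or "top"; returns a dict with "pixels" (400x640x3 uint8, red, green, blue), "mtx" (3x3 intrinsics, pixels), "T" (4x4, takes a point from camera to world coordinates). Camera axes: x right, y down, z forward; pixel columns grow to the right and rows downward; lengths in m; the calibration is good to about 2 mm. A picture is of the moment at which its call begins. There is no depth.
- order.hand_in(): hands the job in, once; it reports no verdict.
Trained networks look in the newest picture that a camera, given by its name, has taken for a name from the list of things; names that differ only in an ending like _2 or _b are one class to them, and where a whole thing is asked for, a point or a joint stands for the part that bears it (a point fixed in the world has none). Each returns a list of dicts, best first, with "score" (0 to 1); they miss things now and then, are a little off and sometimes report something else, mostly with a low value. They report only what shows in the picture. A call takes as long as a camera call. They do not tell look-alikes from the thing itself.
- models.silhouettes(camera, query): "region" (400x640 bool, what is visible of it) and "box" ([centre column, centre row, width, height] in pixels, round what is visible of it).
- models.place_of(camera, query): "position" ([row, column] in pixels: a listed point, or the origin of a listed thing).
The state is a dict: "t": time; "q": joint angles; "joint_vel": joint speeds; "joint_torque": joint torques, N m; "eef_pos": TCP position; "tool_rot": TCP orientation; "contact_force": force on the tool from outside, world axes, zero at the start; "torque": the same for the moment, N m; "gripper_width": opening from 0.0 (shut) to 1.0 (fully open).
Only numpy, scipy, OpenCV 4.12 (cv2) and the standard library are available. Lean on these libraries where they do the work, as an engineer would, in place of code of your own. Each camera call takes 0.05 s, during which the arm holds its last target.

## Working session

There is one attempt and no reset: what is moved stays moved. The work goes in short steps, Python scripts to look and compute and a tool call to move; the robot and the scene stay as the last step left them, time stands still between calls to the robot, and variables do not carry over. Pictures are saved under pics/ and viewed, and the job is handed in when it is done.

Besides the shell and the picture viewer there is one more tool, called after "Request:" as name(argument=value, ...) on one line, values as JSON. move_arm: Moves the arm, as the interface text tells. Its arguments: {"type":"object","properties":{"steps":{"type":"array"},"newtons":{"type":"number"}},"required":["steps"]}

```bash
ls; mkdir -p pics; cat > h.py <<'E'
import numpy as np, cv2
from station import status, cams, order, models
def save(name, fn):
    c=cams.read_camera(name); cv2.imwrite('pics/'+fn, c['pixels'][:,:,::-1]); return c
def ray(c,row,col):
    K=np.array(c['mtx']);T=np.array(c['T'])
    d=T[:3,:3]@np.linalg.inv(K)@np.array([col,row,1.]); return T[:3,3],d
def at_z(c,row,col,z):
    o,d=ray(c,row,col); return o+d*(z-o[2])/d[2]
def proj(c,p):
    K=np.array(c['mtx']);T=np.array(c['T']); q=T[:3,:3].T@(np.array(p)-T[:3,3]); u=K@q; return u[1]/u[2],u[0]/u[2]
def tri(rs):
    A=0;b=0
    for o,d in rs:
        d=d/np.linalg.norm(d);P=np.eye(3)-np.outer(d,d);A=A+P;b=b+P@o
    return np.linalg.solve(A,b)
E
python3 - <<'E'
from h import *
s=status.get_obs();print(s)
for n in ['side','top']:
    c=save(n,n+'0.png'); print(n,c['T'],c['mtx'])
    for q in ['stand','slot_top','slot_second','cliparm','claw_upper','claw_lower','ledge','balance','clip_rear','clip_mid','clip_front','kajal','vase','tray','comb','pegboard']:
        try:
            r=models.place_of(n,q)
            for x in r[:4]:
                print(n,q,round(x['score'],2),np.round(x['position'],1),np.round(at_z(c,*x['position'],0.0),3))
        except Exception as e: print(q,e)
E
```

```text
pics
{'t': 0.0, 'q': array([ 1.0338883 ,  0.47778257,  0.02235147,  1.55649312, -0.01149422,
        1.10932494, -0.08311229]), 'joint_vel': array([-3.11989449e-04, -5.01537924e-04, -1.89708994e-04, -6.09542994e-05,
       -1.47860785e-03,  1.49799621e-03, -7.00947626e-04]), 'joint_torque': array([ 2.27260530e-04, -5.96461308e+01,  1.60800051e+00, -2.81203580e+01,
        1.24869586e-02,  9.36207158e-03, -2.50470765e-05]), 'eef_pos': array([ 0.28039626, -0.61337339,  0.25532009]), 'tool_rot': array([-8.99306755e-04,  9.77102832e-01,  2.12765534e-01, -2.72897296e-04]), 'contact_force': array([-0.52338887,  0.68495404, -0.10796572]), 'torque': array([ 0.01932466, -0.01024687, -0.0323446 ]), 'gripper_width': 0.9981323429766239}
side [[ 0.97522731 -0.16999263  0.14154223  0.39160723]
 [-0.22115029 -0.73501762  0.64096931 -0.77210219]
 [-0.00492403 -0.65639288 -0.75440317  1.03440789]
 [ 0.          0.          0.          1.        ]] [[465.7763955    0.         322.12918813]
 [  0.         465.7763955  204.31902873]
 [  0.           0.           1.        ]]
side stand 0.59 [173.3 307.3
[... 2841 characters left out ...]
6 -0.026  0.   ]
top clip_rear 0.62 [264.1 357.2] [ 0.338 -0.112  0.   ]
top clip_mid 0.78 [198.7 325.8] [ 0.534 -0.017  0.   ]
top clip_mid 0.67 [269.7 366.8] [ 0.322 -0.14   0.   ]
top clip_front 0.69 [271.1 378.9] [ 0.318 -0.176  0.   ]
top clip_front 0.57 [217.  321.4] [ 0.478 -0.004  0.   ]
top clip_front 0.49 [162.3 184.8] [0.643 0.418 0.   ]
top kajal 0.69 [226.9 405. ] [ 0.45  -0.256  0.   ]
top kajal 0.68 [215.4 459.3] [ 0.487 -0.422  0.   ]
top vase 0.91 [165.  183.9] [0.634 0.42  0.   ]
top vase 0.34 [174.8 229.8] [0.605 0.277 0.   ]
top tray 0.76 [141.4 418.7] [ 0.719 -0.306  0.   ]
top comb 0.7 [250.1 238.1] [0.376 0.242 0.   ]
top pegboard 0.63 [135.7 294.2] [0.732 0.083 0.   ]
```

View pics/side0.png

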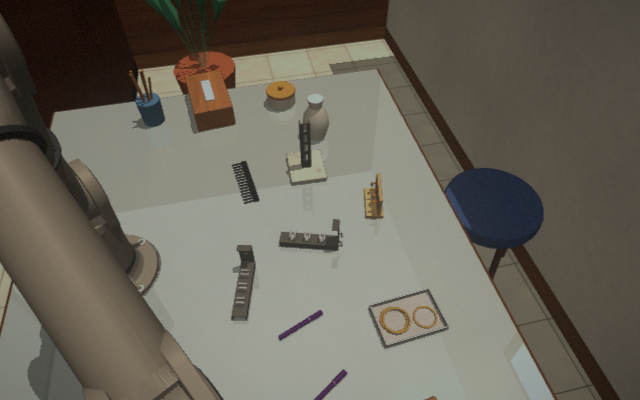

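View pics/top0.png

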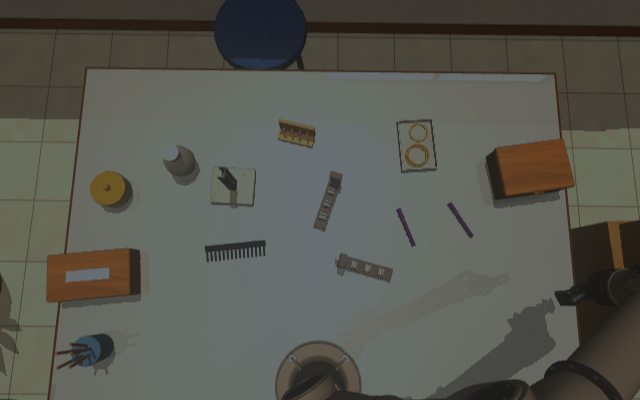

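Target arm: the one around side (310,240) / top (328,200). Target kajal: side (300,325) / top (405,227). I'll zoom in on both.

```bash
python3 - <<'E'
from h import *
c=cv2.imread('pics/side0.png');t=cv2.imread('pics/top0.png')
def cr(i,x0,y0,w,h,k): return cv2.resize(i[y0:y0+h,x0:x0+w],None,fx=k,fy=k,interpolation=cv2.INTER_CUBIC)
a=cr(c,270,85,80,100,5)
b=cr(c,270,205,80,60,5)
cv2.imwrite('pics/z1.png',a)
d=cr(t,190,150,80,60,5);e=cr(t,300,160,80,80,5)
cv2.imwrite('pics/z2.png',np.hstack([np.vstack([d,b]),np.vstack([e,np.zeros((200,400,3),np.uint8)])]))
E
```

```text
(no output)
```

View pics/z1.png

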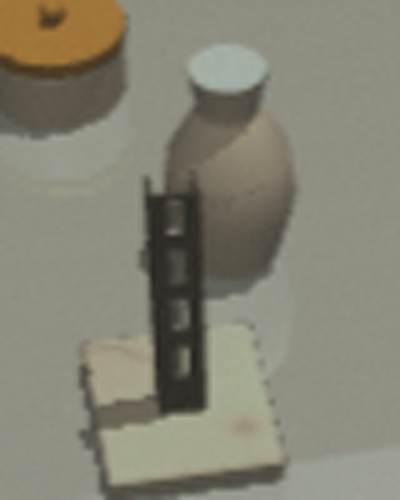

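View pics/z2.png

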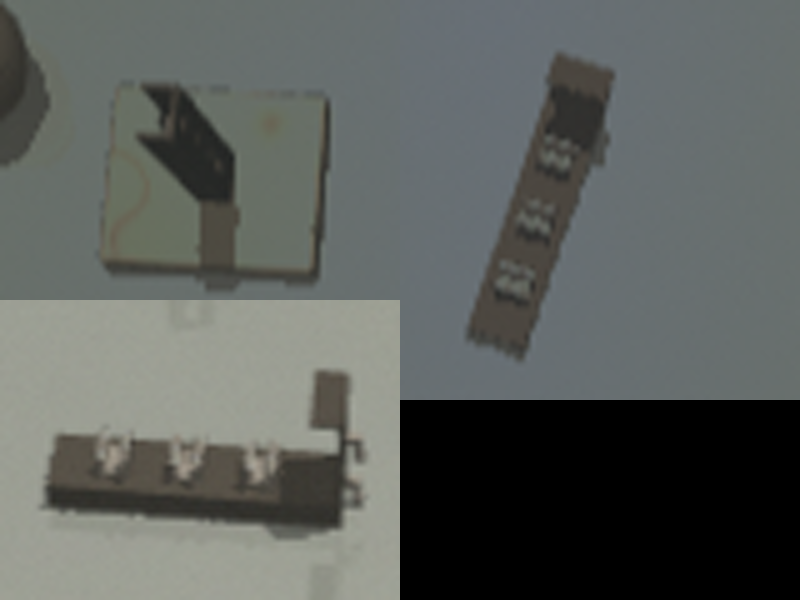

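```bash
cat > fit.py <<'E'
from h import *
from scipy.optimize import least_squares
PTS={'cliparm':(0,0,0),'claw_lower':(0,0,.016),'claw_upper':(0,0,.054),'ledge':(-.009,0,.09),'balance':(-.063,0,.02),'clip_rear':(-.045,0,.03),'clip_mid':(-.085,0,.03),'clip_front':(-.125,0,.03)}
def T(x,y,yaw,p,z=0):
    c,s=np.cos(yaw),np.sin(yaw); return np.array([x+c*p[0]-s*p[1],y+s*p[0]+c*p[1],z+p[2]])
def detect(names,guess,tol,cs,n=4):
    obs=[]
    for cn,c in cs.items():
        for q in names:
            g=np.array(proj(c,guess(q)))
            r=[x for x in models.place_of(cn,q) if np.linalg.norm(np.array(x['position'])-g)<tol]
            if r: obs.append((cn,q,np.array(r[0]['position'])))
    return obs
E
python3 - <<'E'
from fit import *
cs={n:cams.read_camera(n) for n in ('side','top')}
g=(.59,-.045,np.radians(-20))
obs=detect(PTS,lambda q:T(*g,PTS[q]),12,cs)
f=lambda p:np.concatenate([np.array(proj(cs[cn],T(*p,PTS[q])))-o for cn,q,o in obs])
r=least_squares(f,g,loss='soft_l1',f_scale=1.)
print('arm',r.x[:2],np.degrees(r.x[2]))
for (cn,q,o),e in zip(obs,f(r.x).reshape(-1,2)): print(cn,q,o.round(1),e.round(1))
# masks
for cn in cs:
    for q in ['cliparm','kajal','stand']:
        for k,m in enumerate(models.silhouettes(cn,q)[:3]): 
            print(cn,q,k,round(m['score'],2),np.round(m['box'],1),m['region'].sum())
            np.save(f'pics/m_{cn}_{q}_{k}.npy',m['region'])
# kajal by silhouettes ends
for cn in cs:
    for m in models.silhouettes(cn,'kajal')[:3]:
        v,u=np.nonzero(m['region']); P=np.c_[u,v].astype(float); 
        W=np.array([at_z(cs[cn],b,a,.006) for a,b in P])[:,:2]; mu=W.mean(0)
        w,V=np.linalg.eigh(np.cov(W.T)); d=V[:,1]; s=(W-mu)@d
        print('kajal',cn,mu.round(4),(mu+d*(s.max()+s.min())/2).round(4),np.degrees(np.arctan2(d[1],d[0])).round(1),np.ptp(s).round(3))
E
```

```text
arm [ 0.59783271 -0.04605243] -20.596126558671934
side cliparm [248.3 339.5] [-3.7 -0.7]
side claw_lower [241.  339.5] [ 0.1 -0.6]
side claw_upper [233.7 339. ] [-1.1  0.3]
side ledge [221.5 333. ] [2.2 3.1]
side balance [239.  315.3] [-1.2  0.6]
side clip_rear [236.9 322.1] [-0.7  0.4]
side clip_mid [236.  308.2] [-1.3 -0.4]
side clip_front [231.8 288.4] [1.3 4.9]
top cliparm [177.4 335.1] [0.8 0.2]
top claw_lower [175.7 334.5] [1.4 1. ]
top claw_upper [173.4 337.1] [ 0.8 -1.1]
top ledge [172.5 334.8] [1.6 0.7]
top balance [198.2 328.1] [-2.3  0. ]
top clip_rear [190.  330.7] [-0.3 -0.3]
top clip_mid [201.4 323.7] [0.6 1.9]
side cliparm 0 0.8 [246.8 279.9  26.   71.7] 1120
side cliparm 1 0.71 [313.8 236.8  63.8  31.7] 1035
side cliparm 2 0.71 [301.2 326.4  40.8  30.9] 168
side kajal 0 0.59 [300.  326.1  41.6  29.3] 281
side kajal 1 0.56 [330.4 385.8  37.1  28.4] 221
side kajal 2 0.43 [310.4 234.6  60.6  28.3] 974
side stand 0 0.72 [307.2 154.9  34.5  61.8] 1452
top cliparm 0 0.86 [329.6 199.9  28.4  58.9] 717
top cliparm 1 0.57 [364.6 266.   57.4  24.2] 756
top kajal 0 0.65 [407.7 226.9  17.2  39.1] 156
top kajal 1 0.58 [462.4 219.   24.5  34.2] 154
top stand 0 0.93 [233.2 187.1  43.9  37.5] 1592
kajal side [ 0.4488 -0.2589] [ 0.4509 -0.2581] -158.2 0.119
kajal side [ 0.4863 -0.4156] [ 0.4875 -0.4149] -148.9 0.09
kajal side [ 0.5298 -0.0161] [ 0.5256 -0.0153] 168.3 0.169
kajal top [ 0.4415 -0.2612] [ 0.4488 -0.2582] -158.0 0.113
kajal top [ 0.4755 -0.4218] [ 0.4762 -0.4214] -148.3 0.118
```

```bash
cat >> fit.py <<'E'
def box(x0,x1,y0,y1,z0,z1):
    v=[(a,b,c) for a in(x0,x1) for b in(y0,y1) for c in(z0,z1)]
    e=[(i,j) for i in range(8) for j in range(i+1,8) if sum(abs(np.array(v[i])-v[j])>1e-9)==1]
    return v,e
ARM=[box(-.16,0,-.018,.018,0,.02),box(-.003,0,-.018,.018,0,.09),box(-.018,0,-.018,.018,.0885,.09),box(0,.011,-.0025,.0025,.054,.06),box(0,.011,-.0025,.0025,.016,.022)]
STAND=[box(0,.02,-.015,.015,.018,.19)]+[box(0,0.0001,-.0045,.0045,z,z+.026) for z in (.046,.084,.122,.16)]
def overlay(img,c,pose,boxes,z=0,roi=None,k=8,col=(0,255,0)):
    x0,y0,w,h=roi
    im=cv2.resize(img[y0:y0+h,x0:x0+w],None,fx=k,fy=k,interpolation=cv2.INTER_CUBIC)
    for v,e in boxes:
        P=[proj(c,T(*pose,p,z)) for p in v]
        Q=[(int(round((b-x0+.5)*k)),int(round((a-y0+.5)*k))) for a,b in P]
        for i,j in e: cv2.line(im,Q[i],Q[j],col,1)
    return im
def bgr(c): return np.ascontiguousarray(c['pixels'][:,:,::-1])
E
python3 - <<'E'
from fit import *
cs={n:cams.read_camera(n) for n in ('side','top')}
p=(.5978,-.046,np.radians(-20.6))
a=overlay(bgr(cs['side']),cs['side'],p,ARM,roi=(275,210,75,50),k=8)
b=overlay(bgr(cs['top']),cs['top'],p,ARM,roi=(300,165,50,75),k=8)
cv2.imwrite('pics/o1.png',a);cv2.imwrite('pics/o2.png',b)
E
```

```text
(no output)
```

View pics/o1.png

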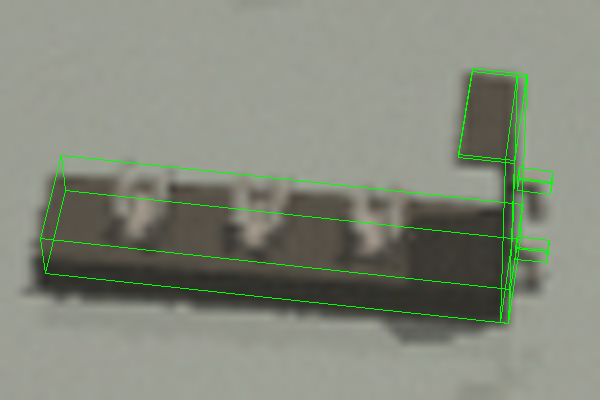

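View pics/o2.png

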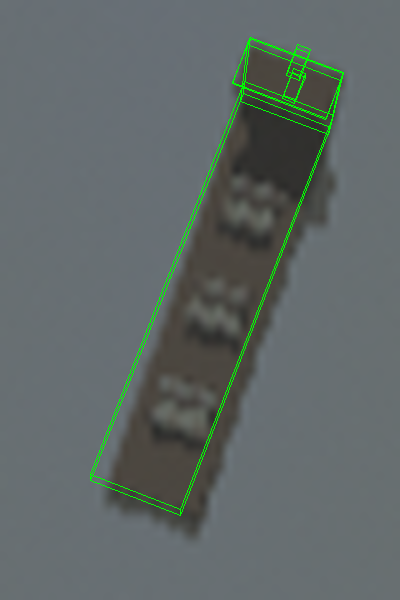

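```bash
cat >> fit.py <<'E'
from scipy.optimize import minimize
CL=[box(-d-.008,-d+.008,-.01,.01,.02,.037) for d in(.045,.085,.125)]
HK=[box(.0045,.011,-.0025,.0025,.040,.06),box(.0045,.011,-.0025,.0025,.002,.022)]
def render(c,pose,boxes,roi,z=0,S=8):
    x0,y0,w,h=roi; m=np.zeros((h*S,w*S),np.uint8)
    for v,e in boxes:
        Q=np.array([[(b-x0+.5)*S,(a-y0+.5)*S] for a,b in (proj(c,T(*pose,p,z)) for p in v)])
        cv2.fillConvexPoly(m,cv2.convexHull(Q.round().astype(np.int32)),255)
    return cv2.resize(m,(w,h),interpolation=cv2.INTER_AREA)/255.
def seg(c,roi,lo,hi):
    x0,y0,w,h=roi; g=c['pixels'][y0:y0+h,x0:x0+w].astype(float)
    bgc=np.median(np.concatenate([g[0],g[-1],g[:,0],g[:,-1]]),0)
    d=np.abs(g-bgc).sum(2); return np.clip((d-lo)/(hi-lo),0,1)
E
python3 - <<'E'
from fit import *
cs={n:cams.read_camera(n) for n in ('side','top')}
R={'side':(272,208,82,54),'top':(296,163,56,82)}
B=ARM[:3]+CL+ARM[3:]+HK
sg={n:seg(cs[n],R[n],60,160) for n in cs}
for n in cs:
    print(n,np.percentile(sg[n],[10,50,80,90]))
def cost(p,ns=('side','top')):
    return sum(((render(cs[n],(p[0]/1000,p[1]/1000,p[2]/100),B,R[n])-sg[n])**2).sum() for n in ns)
best={}
for ns in (('side','top'),('side',),('top',)):
    r=minimize(cost,[590,-44,-33],args=(ns,),method='Nelder-Mead',options=dict(initial_simplex=[[590,-44,-33],[600,-44,-33],[590,-34,-33],[590,-44,-27]],xatol=.05,fatol=.05))
    print(ns,r.x[:2],np.degrees(r.x[2]/100),r.fun)
    best[ns]=r.x
p=best[('side','top')];p=(p[0]/1000,p[1]/1000,p[2]/100)
a=overlay(bgr(cs['side']),cs['side'],p,ARM,roi=(275,210,75,50),k=8)
b=overlay(bgr(cs['top']),cs['top'],p,ARM,roi=(300,165,50,75),k=8)
b=cv2.resize(b,(267,400));cv2.imwrite('pics/o3.png',np.hstack([cv2.resize(a,(533,356)),b[:356]]))
E
```

```text
side [0. 0. 1. 1.]
top [0.   0.   0.   0.58]
('side', 'top') [595.26885311 -47.57897325] -18.080721660851278 271.0939758169935
('side',) [595.56720116 -47.98908665] -17.89130109742293 108.32621933871589
('top',) [593.23850541 -46.11559517] -17.9818799783211 150.50860384467512
```

View pics/o3.png

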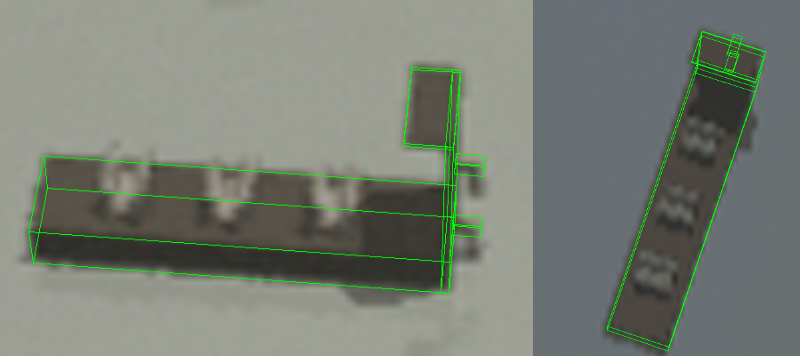

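```bash
python3 - <<'E'
from fit import *
cs={n:cams.read_camera(n) for n in ('side','top')}
R={'side':(290,110,32,64),'top':(205,158,50,44)}
sg={}
for n in cs:
    x0,y0,w,h=R[n]; g=cs[n]['pixels'][y0:y0+h,x0:x0+w].astype(float).mean(2)
    print(n,np.percentile(g,[2,10,20,40,60,90]))
    sg[n]=np.clip((95-g)/35,0,1) if n=='side' else np.clip((75-g)/30,0,1)
def rend(n,p):
    m=render(cs[n],p,STAND[:1],R[n])
    if n=='side':
        m=m-render(cs[n],p,STAND[1:],R[n])*.9
    return m
def cost(p,ns):
    return sum(((rend(n,(p[0]/1000,p[1]/1000,p[2]/100))-sg[n])**2).sum() for n in ns)
for ns in (('side','top'),('side',),('top',)):
    r=minimize(cost,[570,242,157],args=(ns,),method='Nelder-Mead',options=dict(initial_simplex=[[570,242,157],[577,242,157],[570,249,157],[570,242,165]],xatol=.05,fatol=.05))
    print(ns,r.x[:2],np.degrees(r.x[2]/100),r.fun)
    if len(ns)==2:p=r.x
p=(p[0]/1000,p[1]/1000,p[2]/100)
a=overlay(bgr(cs['side']),cs['side'],p,STAND,roi=(285,105,45,80),k=7)
b=overlay(bgr(cs['top']),cs['top'],p,STAND,roi=(200,150,65,65),k=7)
a=cv2.copyMakeBorder(a,0,0,0,5,0);b=cv2.copyMakeBorder(b,0,a.shape[0]-b.shape[0],0,0,0)
o=np.hstack([a,b]);print(o.shape);cv2.imwrite('pics/o4.png',o)
# foot corners
for u,v in [(113,85),(327,96),(318,268),(103,258)]:
    print(at_z(cs['top'],150+v/5-.5,190+u/5-.5,.018).round(4))
E
```

```text
side [ 43.66666667  46.66666667  71.8         99.66666667 138.33333333
 157.33333333]
top [ 38.66666667  53.63333333  92.66666667 104.         105.66666667
 107.66666667]
('side', 'top') [568.37626839 252.56829442] 88.43112974489964 141.46076629728145
('side',) [568.97685296 253.70516002] 88.5693249195804 82.33997806808998
('top',) [567.23188314 250.94654676] 94.067348187965 49.90625614080055
(560, 775, 3)
[0.6259 0.3288 0.018 ]
[0.6206 0.1988 0.018 ]
[0.5147 0.2003 0.018 ]
[0.5194 0.3289 0.018 ]
```

View pics/o4.png

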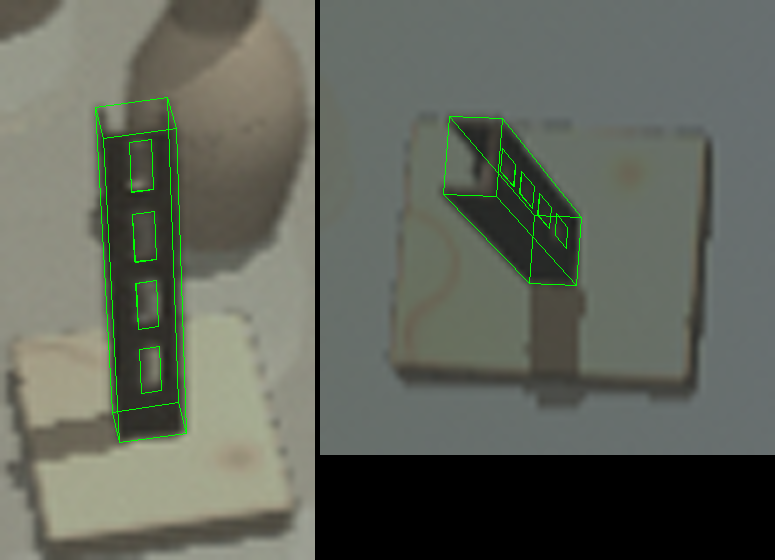

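Request:
move_arm(steps=[1, 1.56, 3.67, 0, 0, 0, -2.66, 1, 1.56, 3.67, 0, 0, 0, -2.66, 1, 1.56, 3.67, 0, 0, 0, -2.66, 1, 1.56, 3.67, 0, 0, 0, -2.66, 1, 1.56, 3.67, 0, 0, 0, -2.66, 1, 1.56, 3.67, 0, 0, 0, -2.66, 1, 1.56, 3.67, 0, 0, 0, -2.66, 1, 1.56, 3.67, 0, 0, 0, -2.66], newtons=60)

```text
t: 4.1
eef_pos: [0.4059, -0.3188, 0.2566]
tool_rot: [0.0, 1.0, 0.028, 0.0]
contact_force: [0.9, -0.7, 0.4]
gripper_width: 1.004
```

Request:
move_arm(steps=[1, 1.56, 3.67, 0, 0, 0, -2.66, 1, 1.56, 3.67, 0, 0, 0, -2.66, 1, 1.56, 3.67, 0, 0, 0, -2.66, 1, 1.56, 3.67, 0, 0, 0, -2.66, 1, 1.56, 3.67, 0, 0, 0, -2.66, 1, 1.56, 3.67, 0, 0, 0, -2.66, 1, 1.56, 3.67, 0, 0, 0, -2.66, 1, 1.56, 3.67, 0, 0, 0, -2.66])

```text
t: 4.9
eef_pos: [0.5308, -0.0252, 0.2566]
tool_rot: [0.0, 0.988, -0.157, 0.0]
contact_force: [0.3, -0.1, -0.2]
gripper_width: 1.0
```

```bash
cat >> h.py <<'E'
from scipy.spatial.transform import Rotation as Ro
def st():
    s=status.get_obs(); q=s['tool_rot']; R=Ro.from_quat([q[1],q[2],q[3],q[0]]).as_matrix()
    print('t',round(float(s['t']),2),'p',np.round(s['eef_pos'],4),'xyaw',np.degrees(np.arctan2(R[1,0],R[0,0])).round(2),'z',R[:,2].round(4),'F',np.round(s['contact_force'],1),'M',np.round(s['torque'],2),'w',round(float(s['gripper_width']),3),'q',np.round(s['q'],2)); return s,R
E
python3 -c "
from h import *
st()"
```

```text
t 4.9 p [ 0.5308 -0.0252  0.2566] xyaw -18.11 z [ 7.e-04 -1.e-04 -1.e+00] F [ 0.3 -0.1 -0.2] M [ 0.   -0.05 -0.01] w 1.0 q [ 0.1   0.25 -0.2   1.89  0.06  1.01 -2.01]
```

Request:
move_arm(steps=[1, -0.05, -0.1, -4, 0, 0, 0, 1, 0, 0, -4, 0, 0, 0, 1, 0, 0, -4, 0, 0, 0, 1, 0, 0, -4, 0, 0, 0, 1, 0, 0, -3, 0, 0, 0, 1, 0, 0, -2, 0, 0, 0, 1, 0, 0, -1.6, 0, 0, 0, 1, 0, 0, 0, 0, 0, 0])

```text
t: 5.7
eef_pos: [0.5284, -0.0277, 0.0284]
tool_rot: [0.0, 0.988, -0.156, -0.002]
contact_force: [-0.5, 0.0, 0.3]
gripper_width: 1.001
```

Request:
move_arm(steps=[-1, 0, 0, 0, 0, 0, 0, -1, 0, 0, 0, 0, 0, 0, -1, 0, 0, 0, 0, 0, 0, -1, 0, 0, 0, 0, 0, 0, -1, 0, 0, 0, 0, 0, 0, -1, 0, 0, 0, 0, 0, 0, -1, 0, 0, 0, 0, 0, 0, -1, 0, 0, 0, 0, 0, 0], newtons=60)

```text
t: 6.5
eef_pos: [0.5308, -0.0275, 0.0317]
tool_rot: [-0.0, 0.988, -0.156, 0.001]
contact_force: [-0.5, -0.1, 6.9]
gripper_width: 0.4
```

```bash
python3 -c "
from h import *
st();save('side','g1.png')
i=cv2.imread('pics/g1.png');cv2.imwrite('pics/g1z.png',cv2.resize(i[150:300,230:400],None,fx=4,fy=4))"
```

```text
t 6.5 p [ 0.5308 -0.0275  0.0317] xyaw -17.99 z [ 2.4e-03  2.0e-04 -1.0e+00] F [-0.5 -0.1  6.9] M [ 0.11  0.26 -0.05] w 0.4 q [ 0.06  0.57 -0.15  2.04  0.16  0.53 -2.1 ]
```

View pics/g1z.png

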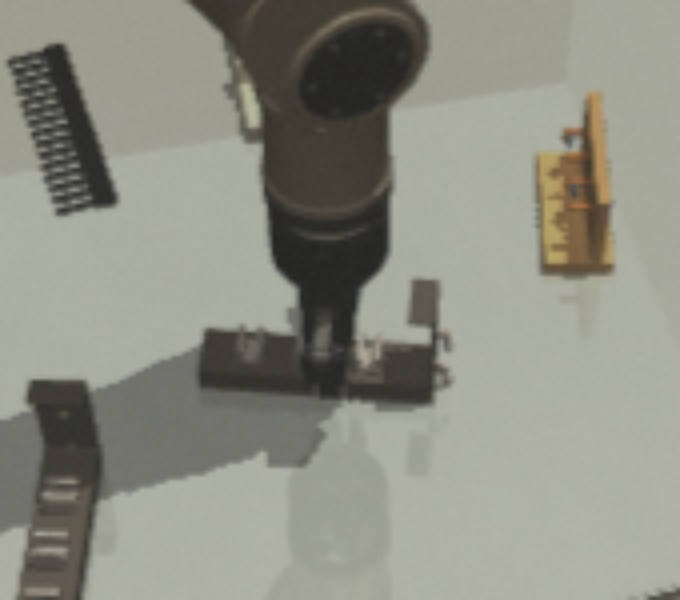

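Request:
move_arm(steps=[-1, 0, 0, 2, 0, 0, 0, -1, 0, 0, 3.7, 0, 0, 0, -1, 0, 0, 3.7, 0, 0, 0, -1, 0, 0, 3.5, 0, 0, 8, -1, 0, 0, 0, 0, 0, 8, -1, 0.3, 1, 0, 0, 0, 8, -1, 0.3, 1, 0, 0, 0, 8, -1, 0.3, 1, 0, 0, 0, 8])

```text
t: 7.35
eef_pos: [0.5383, 0.0023, 0.1595]
tool_rot: [0.0, 0.981, 0.193, -0.0]
contact_force: [0.4, 1.0, -3.6]
gripper_width: 0.405
```

```bash
python3 -c "
from h import *
st()"
```

```text
t 7.35 p [0.5383 0.0023 0.1595] xyaw 22.31 z [-2.e-04 -4.e-04 -1.e+00] F [ 0.4  1.  -3.6] M [-0.01 -0.02  0.02] w 0.405 q [ 0.17  0.4  -0.36  1.95  0.19  0.82 -1.47]
```

Request:
move_arm(steps=[-1, 0.34, 1.85, 0, 0, 0, 8.25, -1, 0.34, 1.85, 0, 0, 0, 8.25, -1, 0.34, 1.85, 0, 0, 0, 8.25, -1, 0.34, 1.85, 0, 0, 0, 8.25, -1, 0.34, 1.85, 0, 0, 0, 8.25, -1, 0.34, 1.85, 0, 0, 0, 8.25, -1, 0.34, 1.85, 0, 0, 0, 8.25, -1, 0.34, 1.85, 0, 0, 0, 8.25])

```text
t: 8.15
eef_pos: [0.5657, 0.1505, 0.1593]
tool_rot: [0.0, 0.717, 0.697, -0.0]
contact_force: [-0.7, 0.5, -2.9]
gripper_width: 0.401
```

Request:
move_arm(steps=[-1, 0, 0, 0, 0, 0, 0, -1, 0, 0, 0, 0, 0, 0])

```text
t: 8.35
eef_pos: [0.5655, 0.1499, 0.1591]
tool_rot: [-0.0, 0.72, 0.694, -0.001]
contact_force: [-0.1, -0.8, -3.0]
gripper_width: 0.404
```

```bash
python3 - <<'E'
from fit import *
s,R=st()
cs={n:save(n,n+'_h1.png') for n in ('side','top')}
p=s['eef_pos'];yaw=np.arctan2(R[1,0],R[0,0]); zz=p[2]-.0317
o=(p[0]+.0671*np.cos(yaw),p[1]+.0671*np.sin(yaw),yaw);print(o,zz)
S=(.5685,.2528,np.radians(88.3))
ims=[]
for n,roi in (('side',(270,110,80,90)),('top',(210,130,80,80))):
    c=cs[n]
    raw=overlay(bgr(c),c,o,[],z=zz,roi=roi,k=6)
    im=overlay(bgr(c),c,o,ARM,z=zz,roi=roi,k=6)
    for v,e in STAND:
        P=[proj(c,T(*S,q)) for q in v];Q=[(int((b-roi[0]+.5)*6),int((a-roi[1]+.5)*6)) for a,b in P]
        for i,j in e: cv2.line(im,Q[i],Q[j],(0,255,255),1)
    cv2.imwrite(f'pics/h1{n}.png',im);cv2.imwrite(f'pics/h1{n}r.png',raw)
E
```

```text
t 8.35 p [0.5655 0.1499 0.1591] xyaw 87.91 z [-8.e-04 -7.e-04 -1.e+00] F [-0.1 -0.8 -3. ] M [-0.07 -0.04 -0.03] w 0.404 q [ 0.11  0.52 -0.63  1.83  0.37  0.92 -0.72]
(np.float64(0.5679512988555343), np.float64(0.2169392431869137), np.float64(1.5343753310579822)) 0.12736379994341637
```

View pics/h1side.png

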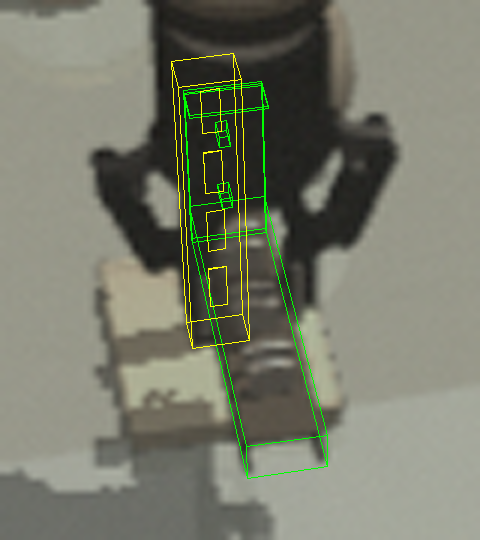

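View pics/h1top.png

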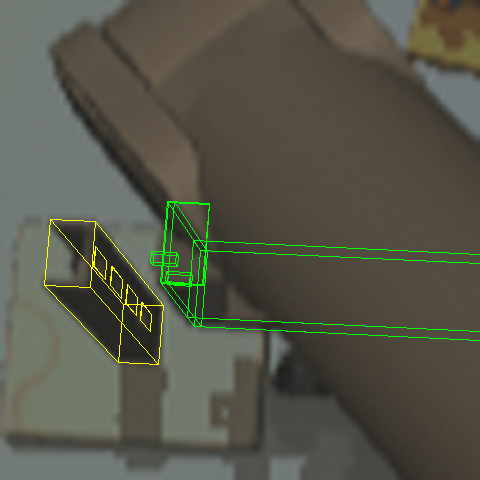

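View pics/h1sider.png

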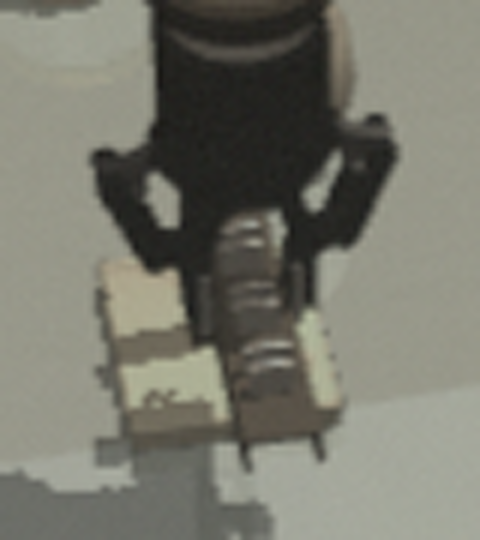

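```bash
python3 - <<'E'
from fit import *
c=cams.read_camera('side')
o=(.56795,.21694,1.5344);zz=.1274
roi=(300,150,30,42)
a=overlay(bgr(c),c,o,ARM,z=zz,roi=roi,k=13)
b=overlay(bgr(c),c,o,[],z=zz,roi=roi,k=13)
cv2.imwrite('pics/h2.png',np.hstack([a,b]))
E
```

```text
(no output)
```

View pics/h2.png

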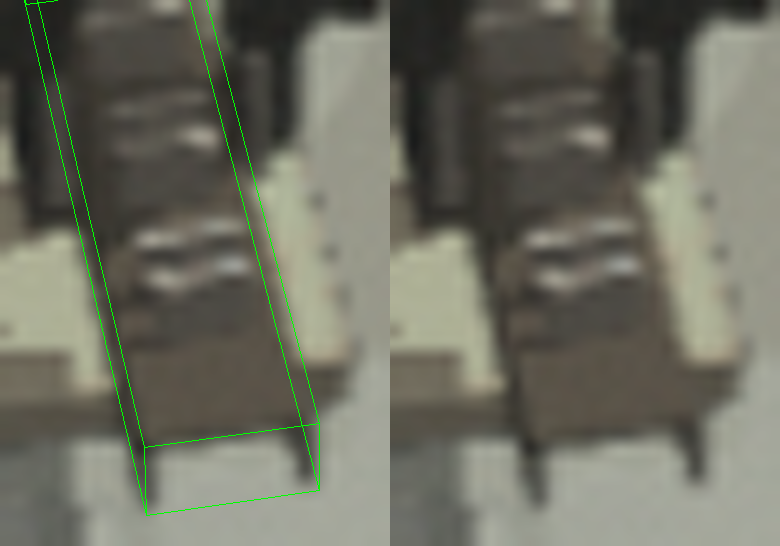

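Request:
move_arm(steps=[-1, 0, 0, -0.5, 0, 0, 0.4, -1, 0.03, 1, 0, 0, 0, 0, -1, 0.03, 1, 0, 0, 0, 0, -1, 0, 0, 0, 0, 0, 0])

```text
t: 8.9
eef_pos: [0.5662, 0.1733, 0.1546]
tool_rot: [-0.001, 0.716, 0.698, 0.001]
contact_force: [0.8, 1.2, -2.5]
gripper_width: 0.402
```

Request:
move_arm(steps=[-1, 0.01, 0.4, 0, 0, 0, 0, -1, 0.01, 0.4, 0, 0, 0, 0, -1, 0, 0, 0, 0, 0, 0])

```text
t: 9.2
eef_pos: [0.5667, 0.1791, 0.1544]
tool_rot: [-0.0, 0.717, 0.698, 0.0]
contact_force: [-0.4, -0.6, -3.0]
gripper_width: 0.402
```

```bash
python3 -c "
from h import *
st()"
```

```text
t 9.2 p [0.5667 0.1791 0.1544] xyaw 88.45 z [ 2.e-04  5.e-04 -1.e+00] F [-0.4 -0.6 -3. ] M [0.02 0.04 0.01] w 0.402 q [ 0.06  0.54 -0.63  1.81  0.39  0.92 -0.77]
```

Request:
move_arm(steps=[-1, 0.01, 0.3, 0, 0, 0, 0, -1, 0, 0.2, 0, 0, 0, 0, -1, 0, 0, 0, 0, 0, 0])

```text
t: 9.5
eef_pos: [0.5668, 0.1832, 0.1542]
tool_rot: [0.0, 0.717, 0.697, -0.0]
contact_force: [0.4, 0.6, -2.9]
gripper_width: 0.405
```

Request:
move_arm(steps=[-1, 0, 0.15, 0, 0, 0, 0, -1, 0, 0, 0, 0, 0, 0])

```text
t: 9.7
eef_pos: [0.5668, 0.1834, 0.1541]
tool_rot: [0.0, 0.717, 0.697, -0.001]
contact_force: [-0.3, -4.8, -3.0]
gripper_width: 0.404
```

Request:
move_arm(steps=[-1, 0, -0.05, -0.3, 0, 0, 0, -1, 0, 0, -0.3, 0, 0, 0, -1, 0, 0, 0, 0, 0, 0])

```text
t: 10.0
eef_pos: [0.5669, 0.1834, 0.1477]
tool_rot: [0.0, 0.717, 0.697, -0.001]
contact_force: [1.6, -5.3, -3.6]
gripper_width: 0.401
```

Request:
move_arm(steps=[-1, 0, 0, -0.2, 0, 0, 0, -1, 0, 0, 0, 0, 0, 0])

```text
t: 10.2
eef_pos: [0.5671, 0.1833, 0.1462]
tool_rot: [0.0, 0.717, 0.697, -0.0]
contact_force: [-0.3, -6.5, 0.8]
gripper_width: 0.402
```

```bash
python3 -c "
from h import *
st()"
```

```text
t 10.2 p [0.5671 0.1833 0.1462] xyaw 88.36 z [-1.0e-04 -1.3e-03 -1.0e+00] F [-0.3 -6.5  0.8] M [-1.15  0.17 -0.05] w 0.402 q [ 0.05  0.55 -0.62  1.81  0.4   0.91 -0.78]
```

Request:
move_arm(steps=[-1, 0, -0.15, 0, 0, 0, 0, -1, 0, -0.15, 0, 0, 0, 0, -1, 0, 0, 0, 0, 0, 0])

```text
t: 10.5
eef_pos: [0.5668, 0.1822, 0.1464]
tool_rot: [-0.0, 0.717, 0.697, 0.001]
contact_force: [-0.1, -1.3, -2.5]
gripper_width: 0.407
```

Request:
move_arm(steps=[-1, 0, -0.15, 0, 0, 0, 0, -1, 0, 0, 0, 0, 0, 0])

```text
t: 10.7
eef_pos: [0.5667, 0.1817, 0.1465]
tool_rot: [-0.001, 0.716, 0.698, 0.001]
contact_force: [0.9, 4.7, -3.1]
gripper_width: 0.399
```

Request:
move_arm(steps=[-1, 0, 0.25, -0.1, 0, 0, 0, -1, 0, 0, 0, 0, 0, 0, 0.2, 0, 0, 0, 0, 0, 0, 0.6, 0, 0, 0, 0, 0, 0, 1, 0, 0, 0, 0, 0, 0, 1, 0, 0, 0, 0, 0, 0, 1, 0, 0, 0, 0, 0, 0])

```text
t: 11.4
eef_pos: [0.5669, 0.1823, 0.1454]
tool_rot: [0.0, 0.717, 0.697, 0.0]
contact_force: [-0.5, 0.4, 0.1]
gripper_width: 1.0
```

```bash
python3 -c "
from h import *
st();save('side','r1.png')
i=cv2.imread('pics/r1.png');cv2.imwrite('pics/r1z.png',cv2.resize(i[80:210,250:380],None,fx=4.5,fy=4.5))"
```

```text
t 11.4 p [0.5669 0.1823 0.1454] xyaw 88.41 z [ 2.e-04  0.e+00 -1.e+00] F [-0.5  0.4  0.1] M [ 0.05 -0.02 -0.01] w 1.0 q [ 0.05  0.55 -0.62  1.82  0.4   0.9  -0.78]
```

View pics/r1z.png

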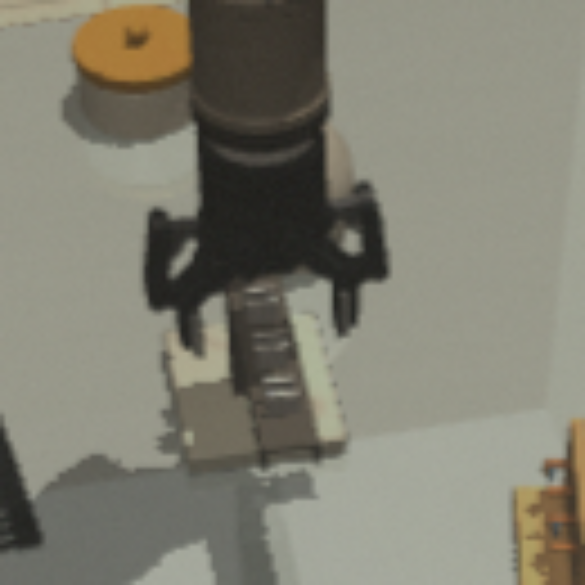

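Request:
move_arm(steps=[1, 0, 0, 2, 0, 0, 0, 1, 0, 0, 3.5, 0, 0, 0, 1, 0, 0, 3.5, 0, 0, 0, 0, 0, 0, 3, 0, 0, 0, -1, 0.05, 2, 0, 0, 0, 0, -1, 0.05, 2, 0, 0, 0, 0, -1, 0.05, 1.9, 0, 0, 0, 0, -1, 0, 0, 0, 0, 0, 0])

```text
t: 12.25
eef_pos: [0.5674, 0.2445, 0.2656]
tool_rot: [-0.001, 0.715, 0.699, 0.001]
contact_force: [0.5, 0.2, -0.4]
gripper_width: 0.142
```

Request:
move_arm(steps=[-1, 0, 0, 0, 0, 0, 0, -1, 0, 0, 0, 0, 0, 0, -1, 0, 0, 0, 0, 0, 0])

```text
t: 12.55
eef_pos: [0.5687, 0.2399, 0.2652]
tool_rot: [0.0, 0.717, 0.697, -0.0]
contact_force: [-0.3, -0.4, -0.6]
gripper_width: -0.001
```

```bash
python3 - <<'E'
from fit import *
s,R=st()
c=save('side','p1.png')
S=(.5685,.2528,np.radians(88.3)); roi=(265,80,80,100)
im=overlay(bgr(c),c,S,ARM,z=.1145,roi=roi,k=6)
cv2.imwrite('pics/p1z.png',np.hstack([im,overlay(bgr(c),c,S,[],roi=roi,k=6)][:1]))
E
```

```text
t 12.55 p [0.5687 0.2399 0.2652] xyaw 88.31 z [-0.e+00 -8.e-04 -1.e+00] F [-0.3 -0.4 -0.6] M [ 0.02 -0.02 -0.01] w -0.001 q [ 0.    0.46 -0.68  1.65  0.31  1.14 -0.79]
```

View pics/p1z.png

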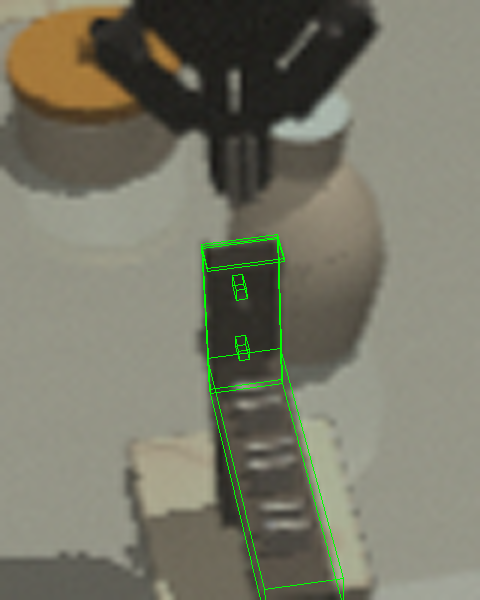

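Request:
move_arm(steps=[-1, 0, 0.1, -1.5, 0, 0, 0, -1, 0, 0, -0.5, 0, 0, 0, -1, 0, 0, 0, 0, 0, 0])

```text
t: 12.9
eef_pos: [0.5676, 0.2416, 0.2435]
tool_rot: [-0.0, 0.717, 0.697, -0.001]
contact_force: [-0.5, 0.2, 1.0]
gripper_width: 0.0
```

Request:
move_arm(steps=[-1, 0, 0, -0.4, 0, 0, 0, -1, 0, 0, -0.3, 0, 0, 0, -1, 0, 0, 0, 0, 0, 0])

```text
t: 13.2
eef_pos: [0.5682, 0.2422, 0.2379]
tool_rot: [-0.0, 0.717, 0.697, -0.0]
contact_force: [-0.7, -0.5, -0.3]
gripper_width: -0.002
```

Request:
move_arm(steps=[-1, 0, -0.1, -0.3, 0, 0, 0, -1, 0, 0, -0.3, 0, 0, 0, -1, 0, 0, 0, 0, 0, 0])

```text
t: 13.5
eef_pos: [0.5682, 0.2411, 0.2318]
tool_rot: [-0.0, 0.717, 0.697, -0.0]
contact_force: [0.1, 0.4, 0.1]
gripper_width: 0.0
```

Request:
move_arm(steps=[-1, 0, 0, -0.3, 0, 0, 0, -1, 0, 0, -0.2, 0, 0, 0, -1, 0, 0, 0, 0, 0, 0])

```text
t: 13.8
eef_pos: [0.5693, 0.2416, 0.2286]
tool_rot: [0.001, 0.717, 0.697, 0.001]
contact_force: [0.0, -0.8, 5.7]
gripper_width: 0.004
```

Request:
move_arm(steps=[-1, 0, 0, -0.2, 0, 0, 0, -1, 0, 0, -0.2, 0, 0, 0, -1, 0, 0, 0, 0, 0, 0])

```text
t: 14.1
eef_pos: [0.5692, 0.2423, 0.2245]
tool_rot: [0.0, 0.717, 0.697, 0.002]
contact_force: [0.7, 0.4, 0.9]
gripper_width: 0.002
```

Request:
move_arm(steps=[-1, 0, 0, -0.2, 0, 0, 0, -1, 0, 0, -0.2, 0, 0, 0, -1, 0, 0, 0, 0, 0, 0])

```text
t: 14.4
eef_pos: [0.5688, 0.2415, 0.2205]
tool_rot: [0.0, 0.717, 0.697, 0.001]
contact_force: [-2.0, -0.8, 11.7]
gripper_width: -0.005
```

Request:
move_arm(steps=[-1, 0, 0, -0.15, 0, 0, 0, -1, 0, 0, -0.1, 0, 0, 0, -1, 0, 0, 0, 0, 0, 0])

```text
t: 14.7
eef_pos: [0.5698, 0.2415, 0.2202]
tool_rot: [0.001, 0.717, 0.697, 0.002]
contact_force: [-3.4, -4.4, 22.8]
gripper_width: -0.001
```

Request:
move_arm(steps=[-1, 0, 0, 1, 0, 0, 0, -1, 0, -1, 4, 0, 0, 0, -1, 0, -4, 2, 0, 0, 0, -1, 0, -4.5, 0, 0, 0, 0, -1, 0, -4.5, 0, 0, 0, 0, -1, 0, -4.5, 0, 0, 0, 0])

```text
t: 15.3
eef_pos: [0.5677, 0.0543, 0.2864]
tool_rot: [-0.0, 0.717, 0.697, -0.001]
contact_force: [0.0, 0.1, 0.8]
gripper_width: 0.003
```

```bash
python3 - <<'E'
from fit import *
s,R=st()
cs={n:save(n,n+'_l.png') for n in('side','top')}
S=(.5685,.2528,np.radians(88.3)); 
k=5
ims=[]
for n,roi in (('side',(270,100,70,100)),('top',(190,140,90,100))):
    c=cs[n]
    ims+= [overlay(bgr(c),c,S,ARM,z=.106,roi=roi,k=k)] 
cv2.imwrite('pics/l1.png',np.hstack(ims))
cv2.imwrite('pics/l1r.png',overlay(bgr(cs['side']),cs['side'],S,[],roi=(270,100,70,100),k=6))
E
```

```text
t 15.3 p [0.5677 0.0543 0.2864] xyaw 88.41 z [-1.e-03 -5.e-04 -1.e+00] F [0.  0.1 0.8] M [-0.02 -0.02  0.  ] w 0.003 q [ 0.32  0.35 -0.66  1.74  0.23  1.13 -0.44]
```

View pics/l1.png

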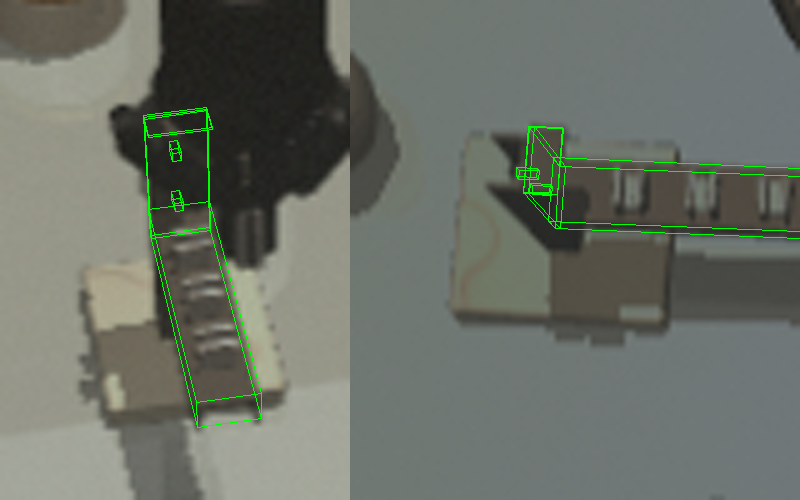

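View pics/l1r.png

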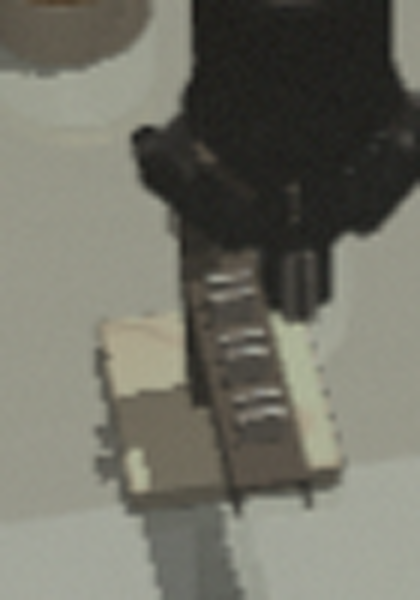

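```bash
python3 - <<'E'
from fit import *
cs={n:cams.read_camera(n) for n in ('side','top')}
B=[box(-.06,.06,-.006,.006,0.0,.012)]
B=[([(x,.006*np.cos(a),.006+.006*np.sin(a)) for x in(-.06,.06) for a in np.arange(12)*np.pi/6],[])]
R={}
for n in cs:
    r,c0=proj(cs[n],(.45,-.258,.006)); R[n]=(int(c0)-32,int(r)-30,64,60)
sg={}
for n in cs:
    x0,y0,w,h=R[n]; g=cs[n]['pixels'][y0:y0+h,x0:x0+w].astype(float)
    d=(g[:,:,2]+g[:,:,0])/2-g[:,:,1]; d=np.abs(d-np.median(d)); print(n,np.percentile(d,[50,90,97,99]))
    sg[n]=np.clip(d/np.percentile(d,98.5),0,1)
def cost(p,ns): return sum(((render(cs[n],(p[0]/1000,p[1]/1000,p[2]/100),B,R[n])-sg[n])**2).sum() for n in ns)
for ns in (('side','top'),('side',),('top',)):
    r=minimize(cost,[450,-258,38],args=(ns,),method='Nelder-Mead',options=dict(initial_simplex=[[450,-258,38],[456,-258,38],[450,-252,38],[450,-258,45]],xatol=.05,fatol=.05))
    print(ns,r.x[:2],np.degrees(r.x[2]/100),r.fun)
    if len(ns)==2:p=r.x
p=(p[0]/1000,p[1]/1000,p[2]/100)
B2=[box(-.06,.06,-.006,.006,0.0,.012),box(-.06,.024,-.006,.006,0,.012)]
cv2.imwrite('pics/k1.png',np.hstack([overlay(bgr(cs[n]),cs[n],p,b,roi=R[n],k=6) for n,b in(('side',B2),('top',[]))]))
E
```

```text
side [ 0.5    2.    36.415 42.805]
top [ 1.     5.    19.83  30.805]
('side', 'top') [ 450.83085411 -256.60225505] 21.593876692049857 46.85227399902097
('side',) [ 450.8049812  -256.91132265] 21.567398007632086 19.029375910911448
('top',) [ 451.02274647 -256.85599871] 21.497659862810135 26.810890625164294
```

View pics/k1.png

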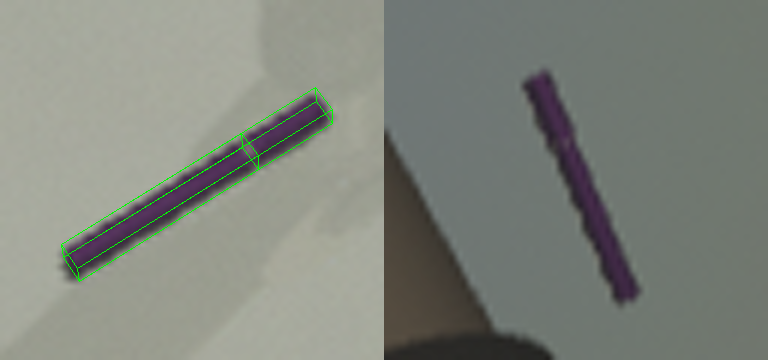

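Request:
move_arm(steps=[0, -1.83, -4.03, 0, 0, 0, -8.35, 0, -1.83, -4.03, -1, 0, 0, -8.35, 0, -1.83, -4.03, -1.5, 0, 0, -8.35, 0, -1.83, -4.03, -2, 0, 0, -8.35, 0, -1.83, -4.03, -2, 0, 0, -8.35, 0, -1.83, -4.03, -2, 0, 0, -8.35, 0, -1.83, -4.03, -2, 0, 0, -8.35, 0, -1.83, -4.03, -2, 0, 0, -8.35])

```text
t: 16.3
eef_pos: [0.4221, -0.2657, 0.1611]
tool_rot: [-0.0, 0.983, 0.186, 0.0]
contact_force: [0.2, -0.4, 0.3]
gripper_width: 0.498
```

Request:
move_arm(steps=[0, 0, 0, -2, 0, 0, 0, 0, 0, 0, -2, 0, 0, 0, 0, 0, 0, -2, 0, 0, 0, 0, 0, 0, 0, 0, 0, 0, 0, 0, 0, 0, 0, 0, 0])

```text
t: 16.8
eef_pos: [0.4226, -0.2647, 0.1018]
tool_rot: [-0.001, 0.982, 0.189, -0.0]
contact_force: [0.2, 0.6, -0.3]
gripper_width: 0.498
```

```bash
python3 -c "
from h import *
st()"
```

```text
t 16.8 p [ 0.4226 -0.2647  0.1018] xyaw 21.75 z [-6.0e-04  1.1e-03 -1.0e+00] F [ 0.2  0.6 -0.3] M [-0.05 -0.03  0.01] w 0.498 q [ 0.67  0.42 -0.28  2.08  0.18  0.66 -0.93]
```

Request:
move_arm(steps=[0, -0.15, -0.38, -2.5, 0, 0, 0, 0, 0, 0, -2.5, 0, 0, 0, 0, 0, 0, -1.5, 0, 0, 0, 0, 0, 0, -0.95, 0, 0, 0, 0, 0, 0, 0, 0, 0, 0, 0, 0, 0, 0, 0, 0, 0])

```text
t: 17.4
eef_pos: [0.4213, -0.27, 0.0282]
tool_rot: [0.0, 0.982, 0.188, 0.001]
contact_force: [0.6, -0.1, 0.1]
gripper_width: 0.497
```

Request:
move_arm(steps=[-1, 0, 0, 0, 0, 0, 0, -1, 0, 0, 0, 0, 0, 0, -1, 0, 0, 0, 0, 0, 0, -1, 0, 0, 0, 0, 0, 0, -1, 0, 0, 0, 0, 0, 0], newtons=50)

```text
t: 17.9
eef_pos: [0.421, -0.2702, 0.0282]
tool_rot: [0.001, 0.982, 0.187, 0.001]
contact_force: [-0.2, -0.5, 4.9]
gripper_width: 0.112
```

```bash
python3 -c "
from h import *
st()"
```

```text
t 17.9 p [ 0.421  -0.2702  0.0282] xyaw 21.6 z [ 1.2e-03 -8.0e-04 -1.0e+00] F [-0.2 -0.5  4.9] M [ 0.16  0.21 -0.  ] w 0.112 q [ 0.63  0.55 -0.23  2.11  0.25  0.5  -0.98]
```

Request:
move_arm(steps=[-1, 0, 0, 2, 0, 0, 0, -1, 0, 0, 4, 0, 0, 0, -1, 0, 0, 4, 0, 0, 0, -1, 1.12, 4.39, 4, 0, 0, -2.33, -1, 1.12, 4.39, 3.5, 0, 0, -2.33, -1, 1.12, 4.39, 0, 0, 0, -2.33, -1, 1.12, 4.39, 0, 0, 0, -2.33, -1, 1.12, 4.39, 0, 0, 0, -2.33])

```text
t: 18.7
eef_pos: [0.4733, -0.062, 0.1918]
tool_rot: [0.0, 0.996, 0.086, 0.001]
contact_force: [1.0, -0.7, 0.0]
gripper_width: 0.113
```

Request:
move_arm(steps=[-1, 1.12, 4.39, 0, 0, 0, -2.33, -1, 1.12, 4.39, 0, 0, 0, -2.33, -1, 1.12, 4.39, 0, 0, 0, -2.33, -1, 1.12, 3, 0, 0, 0, -2.33, -1, 1.12, 2, 0, 0, 0, -2.33, -1, 0, 0, 0, 0, 0, 0, -1, 0, 0, 0, 0, 0, 0])

```text
t: 19.4
eef_pos: [0.5288, 0.1181, 0.1909]
tool_rot: [0.0, 1.0, -0.014, -0.0]
contact_force: [0.0, -0.7, 0.1]
gripper_width: 0.11
```

```bash
python3 - <<'E'
from fit import *
s,R=st()
cs={n:save(n,n+'_k2.png') for n in('side','top')}
S=(.5685,.2528,np.radians(88.3)); CB=[box(-d-.006,-d+.006,-.01,.01,.024,.036) for d in(.045,.085,.125)]
p=s['eef_pos'];yaw=np.arctan2(R[1,0],R[0,0]);kc=(p[0]+.0328*np.cos(yaw),p[1]+.0328*np.sin(yaw),yaw)
KB=[box(-.06,.06,-.006,.006,-.006,.006)]
for n,roi in (('side',(260,90,110,110)),('top',(190,130,120,100))):
    c=cs[n];im=overlay(bgr(c),c,S,ARM,z=.106,roi=roi,k=6)
    for v,e in KB:
        P=[proj(c,T(*kc,q,p[2]-.0222)) for q in v];Q=[(int((b-roi[0]+.5)*6),int((a-roi[1]+.5)*6)) for a,b in P]
        for i,j in e: cv2.line(im,Q[i],Q[j],(0,255,255),1)
    cv2.imwrite(f'pics/k2{n}.png',im)
E
```

```text
t 19.4 p [0.5288 0.1181 0.1909] xyaw -1.62 z [-4.e-04 -4.e-04 -1.e+00] F [ 0.  -0.7  0.1] M [-0.03 -0.01  0.01] w 0.11 q [-0.    0.37 -0.41  1.92  0.18  0.9  -2.1 ]
```

View pics/k2side.png

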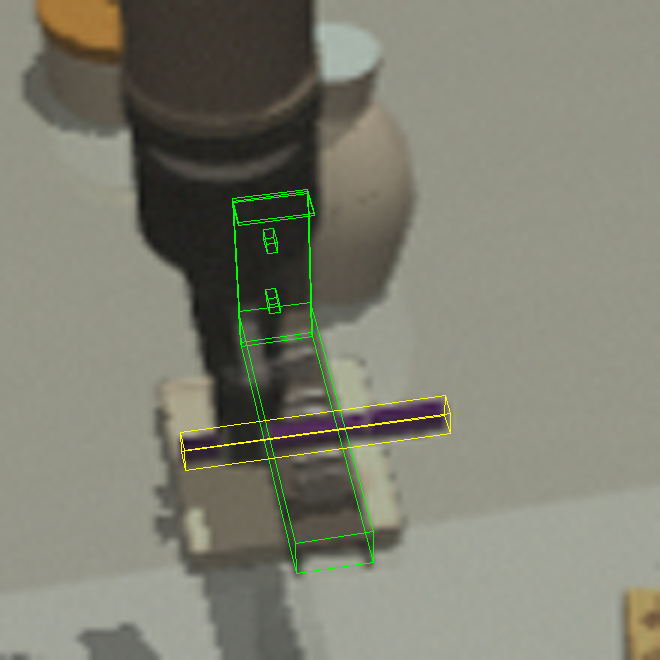

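View pics/k2top.png

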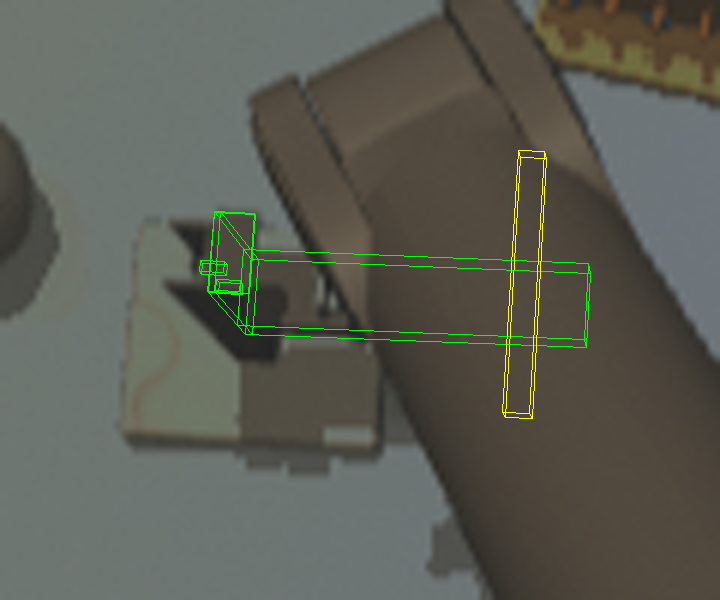

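```bash
python3 - <<'E'
from fit import *
c=cams.read_camera('side')
S=(.5685,.2528,np.radians(88.3)); roi=(285,135,40,50);k=12
im=cv2.imread('pics/side_l.png')
CB=[box(-d-.0001,-d+.0001,-.01,.01,.038,.0381) for d in(.045,.085,.125)]
o=overlay(im,c,S,CB,z=.106,roi=roi,k=k)
cv2.imwrite('pics/c1.png',o)
E
```

```text
(no output)
```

View pics/c1.png

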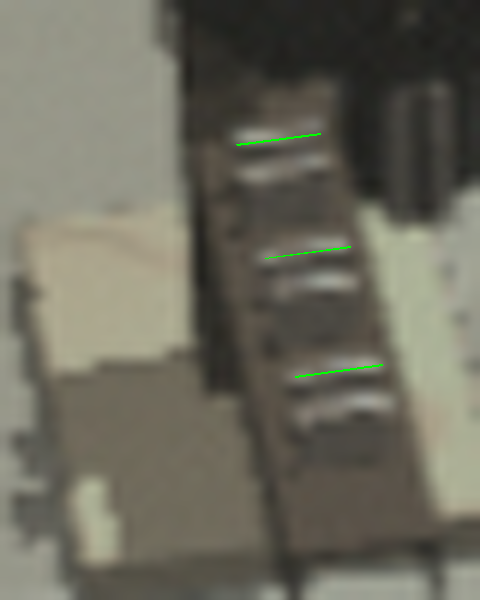

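```bash
python3 - <<'E'
from fit import *
c=cams.read_camera('top')
S=(.5685,.2528,np.radians(88.3)); roi=(222,150,70,45);k=11
im=cv2.imread('pics/top_l.png')
CB=[box(-d-.0001,-d+.0001,-.01,.01,.038,.0381) for d in(.045,.085,.125)]
o=overlay(im,c,S,CB+ARM[:1],z=.106,roi=roi,k=k)
s=cams.read_camera('side'); A=cv2.imread('pics/side0.png')
P=(.595,-.0474,np.radians(-18)); 
o2=overlay(A,s,P,CB,roi=(278,220,55,30),k=14)
cv2.imwrite('pics/c2.png',o);cv2.imwrite('pics/c3.png',o2)
E
```

```text
(no output)
```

View pics/c2.png

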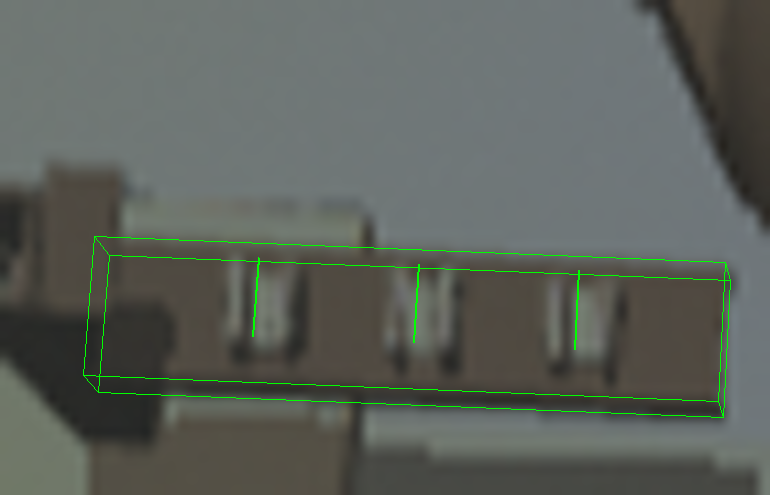

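View pics/c3.png

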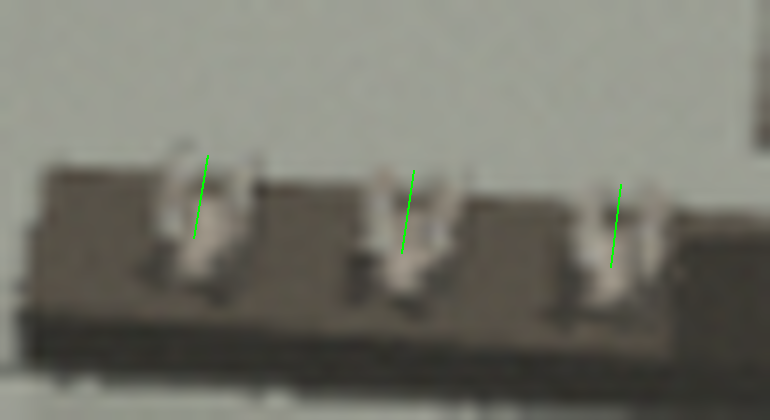

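Request:
move_arm(steps=[-1, 0.15, 2, 0, 0, 0, 0, -1, 0.15, 2, 0, 0, 0, 0, -1, 0.14, 1, 0, 0, 0, 0, -1, 0, 0, -0.8, 0, 0, 0, -1, 0, 0, -0.6, 0, 0, 0, -1, 0, 0, 0, 0, 0, 0])

```text
t: 20.25
eef_pos: [0.5327, 0.1663, 0.1754]
tool_rot: [0.001, 1.0, -0.016, -0.001]
contact_force: [-0.1, 0.1, -0.3]
gripper_width: 0.11
```

```bash
python3 -c "
from h import *
st();save('side','k3.png')
i=cv2.imread('pics/k3.png');cv2.imwrite('pics/k3z.png',cv2.resize(i[110:200,260:350],None,fx=7,fy=6,interpolation=cv2.INTER_CUBIC))"
```

```text
t 20.25 p [0.5327 0.1663 0.1754] xyaw -1.78 z [-0.0026 -0.0018 -1.    ] F [-0.1  0.1 -0.3] M [ 0.   -0.04 -0.04] w 0.11 q [-0.09  0.41 -0.41  1.89  0.21  0.88 -2.2 ]
```

View pics/k3z.png

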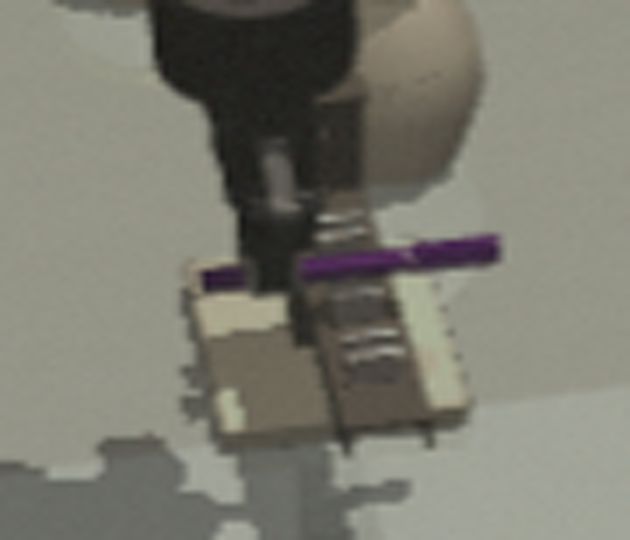

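Request:
move_arm(steps=[-1, 0.03, 0.13, -0.3, 0, 0, 0, -1, 0, 0, -0.2, 0, 0, 0, -1, 0, 0, 0, 0, 0, 0])

```text
t: 20.6
eef_pos: [0.5337, 0.1693, 0.1717]
tool_rot: [0.0, 1.0, -0.015, -0.0]
contact_force: [-0.1, -0.5, -1.2]
gripper_width: 0.111
```

Request:
move_arm(steps=[-1, 0, 0, -0.2, 0, 0, 0, -1, 0, 0, 0, 0, 0, 0])

```text
t: 20.8
eef_pos: [0.5338, 0.1694, 0.1698]
tool_rot: [0.0, 1.0, -0.015, -0.0]
contact_force: [-0.7, -0.6, 0.4]
gripper_width: 0.109
```

Request:
move_arm(steps=[-1, 0, -0.05, -0.2, 0, 0, 0, -1, 0, 0, 0, 0, 0, 0])

```text
t: 21.0
eef_pos: [0.534, 0.1687, 0.168]
tool_rot: [0.0, 1.0, -0.015, 0.0]
contact_force: [-0.1, -1.1, 0.9]
gripper_width: 0.112
```

Request:
move_arm(steps=[-1, 0, 0, -0.15, 0, 0, 0, -1, 0, 0, 0, 0, 0, 0])

```text
t: 21.2
eef_pos: [0.534, 0.1685, 0.1666]
tool_rot: [0.0, 1.0, -0.015, 0.0]
contact_force: [-1.3, -1.5, 2.5]
gripper_width: 0.11
```

```bash
python3 -c "
from h import *
st();save('side','k4.png')
i=cv2.imread('pics/k4.png');cv2.imwrite('pics/k4z.png',cv2.resize(i[130:185,290:345],None,fx=11,fy=10,interpolation=cv2.INTER_CUBIC))"
```

```text
t 21.2 p [0.534  0.1685 0.1666] xyaw -1.72 z [ 2.e-04 -6.e-04 -1.e+00] F [-1.3 -1.5  2.5] M [-0.4  -0.   -0.03] w 0.11 q [-0.09  0.43 -0.41  1.9   0.22  0.86 -2.21]
```

View pics/k4z.png

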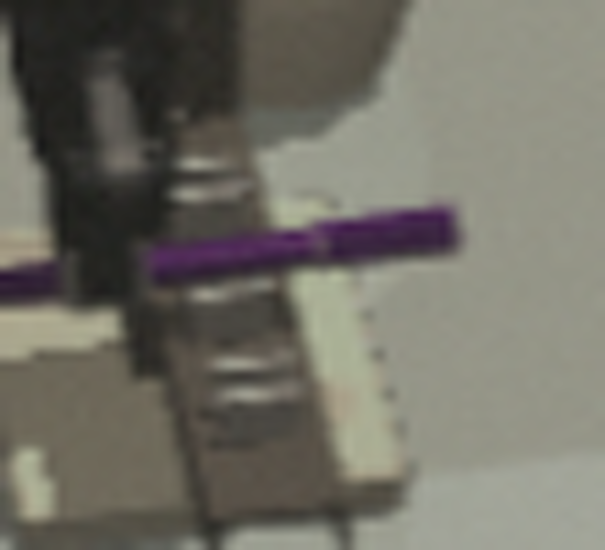

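Request:
move_arm(steps=[-1, 0, -0.05, -0.2, 0, 0, 0, -1, 0, 0, 0, 0, 0, 0])

```text
t: 21.45
eef_pos: [0.534, 0.1681, 0.1644]
tool_rot: [0.0, 1.0, -0.015, 0.0]
contact_force: [0.4, -2.1, 3.9]
gripper_width: 0.112
```

Request:
move_arm(steps=[-1, 0, 0, -0.2, 0, 0, 0, -1, 0, 0, 0, 0, 0, 0])

```text
t: 21.65
eef_pos: [0.5338, 0.1683, 0.1622]
tool_rot: [0.0, 1.0, -0.015, -0.0]
contact_force: [0.9, -2.2, 2.4]
gripper_width: 0.113
```

Request:
move_arm(steps=[-1, 0, -0.07, -0.2, 0, 0, 0, -1, 0, 0, 0, 0, 0, 0])

```text
t: 21.85
eef_pos: [0.5335, 0.1679, 0.1599]
tool_rot: [-0.0, 1.0, -0.015, -0.0]
contact_force: [0.7, -0.8, 0.7]
gripper_width: 0.111
```

Request:
move_arm(steps=[-1, 0, 0, -0.2, 0, 0, 0, -1, 0, 0, 0, 0, 0, 0])

```text
t: 22.05
eef_pos: [0.5332, 0.1678, 0.1577]
tool_rot: [0.0, 1.0, -0.015, -0.001]
contact_force: [0.5, -0.6, -0.5]
gripper_width: 0.109
```

```bash
python3 -c "
from h import *
st();save('side','k5.png')
i=cv2.imread('pics/k5.png');cv2.imwrite('pics/k5z.png',cv2.resize(i[130:185,290:345],None,fx=11,fy=10,interpolation=cv2.INTER_CUBIC))"
```

```text
t 22.05 p [0.5332 0.1678 0.1577] xyaw -1.67 z [-1.5e-03 -2.0e-04 -1.0e+00] F [ 0.5 -0.6 -0.5] M [-0.29  0.02 -0.06] w 0.109 q [-0.09  0.44 -0.41  1.9   0.22  0.85 -2.22]
```

View pics/k5z.png

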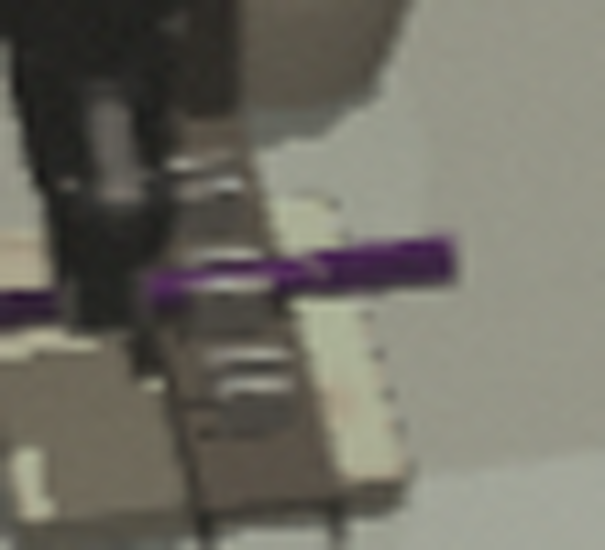

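Request:
move_arm(steps=[-0.5, 0, 0, 0, 0, 0, 0, 0, 0, 0, 0, 0, 0, 0, 0, 0, 0, 0, 0, 0, 0, 0, 0, 0, 0, 0, 0, 0])

```text
t: 22.5
eef_pos: [0.5339, 0.168, 0.1586]
tool_rot: [-0.0, 1.0, -0.015, 0.0]
contact_force: [-0.9, 0.3, 0.2]
gripper_width: 0.5
```

Request:
move_arm(steps=[0, 0, 0, 2, 0, 0, 0, 0, 0, 0, 4, 0, 0, 0, 0, -1, -2, 3, 0, 0, 0, 0, -2, -4, 0, 0, 0, 0, 0, -2, -4.5, 0, 0, 0, 0, 0, -2, -4.5, 0, 0, 0, 0, 0, 0, 0, 0, 0, 0, 0])

```text
t: 23.2
eef_pos: [0.4611, 0.0113, 0.2482]
tool_rot: [0.002, 1.0, -0.019, -0.001]
contact_force: [0.0, -0.1, 0.1]
gripper_width: 0.502
```

```bash
python3 - <<'E'
from fit import *
s,R=st()
cs={n:save(n,n+'_f.png') for n in('side','top')}
S=(.5685,.2528,np.radians(88.3));yaw=np.radians(-1.7)
KB=[box(-.06,.06,-.006,.006,-.006,.006)]
kc=(.566,.1678,yaw)
for n,roi,k in (('side',(280,100,65,90),6),('top',(190,130,100,80),6)):
    c=cs[n];im=overlay(bgr(c),c,S,ARM,z=.106,roi=roi,k=k);raw=overlay(bgr(c),c,S,[],roi=roi,k=k)
    for v,e in KB:
        P=[proj(c,T(*kc,q,.136)) for q in v];Q=[(int((b-roi[0]+.5)*k),int((a-roi[1]+.5)*k)) for a,b in P]
        for i,j in e: cv2.line(im,Q[i],Q[j],(0,255,255),1)
    cv2.imwrite(f'pics/f{n}.png',np.hstack([im,raw]) if n=='side' else im)
E
```

```text
t 23.2 p [0.4611 0.0113 0.2482] xyaw -2.21 z [-0.0021 -0.0036 -1.    ] F [ 0.  -0.1  0.1] M [ 0.02 -0.05  0.02] w 0.502 q [ 0.19  0.16 -0.38  2.03  0.08  0.97 -1.84]
```

View pics/fside.png

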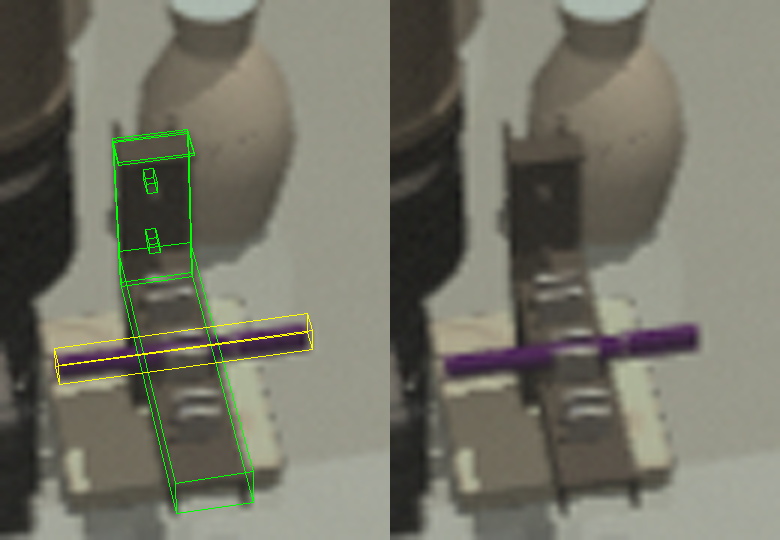

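View pics/ftop.png

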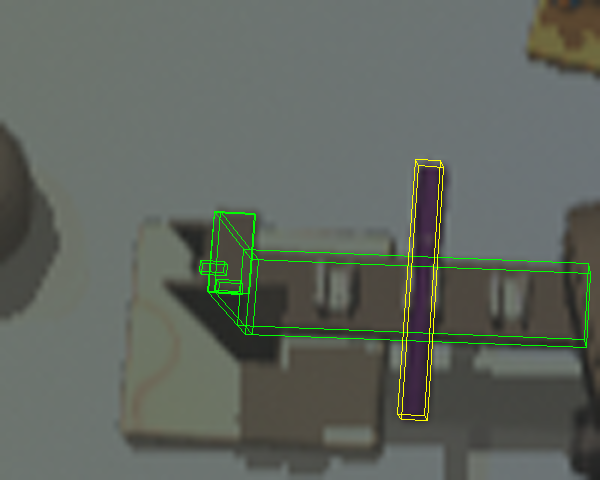

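```bash
python3 - <<'E'
from fit import *
cs={n:cams.read_camera(n) for n in ('side','top')}
B=[([(x,.006*np.cos(a),.006*np.sin(a)) for x in(-.06,-.0105) for a in np.arange(12)*np.pi/6],[]),([(x,.006*np.cos(a),.006*np.sin(a)) for x in(.0105,.06) for a in np.arange(12)*np.pi/6],[])]
R={}
for n in cs:
    r,c0=proj(cs[n],(.566,.168,.136)); R[n]=(int(c0)-32,int(r)-32,64,64)
sg={}
yy={}
for n in cs:
    x0,y0,w,h=R[n]; g=cs[n]['pixels'][y0:y0+h,x0:x0+w].astype(float)
    d=(g[:,:,2]+g[:,:,0])/2-g[:,:,1]; d=np.clip(d-np.median(d)-3,0,None); sg[n]=np.clip(d/np.percentile(d,97.5),0,1)
def cost(p): return sum(((render(cs[n],(p[0]/1000,p[1]/1000,p[2]/100),B,R[n],z=p[3]/1000)-sg[n])**2).sum() for n in cs)
x0=np.array([566,168,-3,136.]);sim=np.vstack([x0]+[x0+np.eye(4)[i]*[5,5,6,6][i] for i in range(4)])
r=minimize(cost,x0,method='Nelder-Mead',options=dict(initial_simplex=sim,xatol=.05,fatol=.05,maxiter=600));print('kajal',r.x,np.degrees(r.x[2]/100),r.fun)
for z in (132,136,140,147):print(z,cost([r.x[0],r.x[1],r.x[2],z]))
# arm fit by ledge/plate/channel tip
print([ (x['score'],x['position']) for n in cs for x in models.place_of(n,'ledge')[:2]])
E
```

```text
kajal [564.30294434 167.5562554   -3.95090845 135.54689916] -2.263703793350725 48.191747372690294
132 89.531920159013
136 49.44580337011581
140 99.00380299695034
147 242.21859179460998
[(0.83, [247.0, 246.4]), (0.48, [169.1, 306.7]), (0.82, [171.1, 228.7]), (0.67, [164.7, 184.3])]
```

The two-camera fit puts the kajal axis at (0.564, 0.1676, 0.1355), and the clip point is at (0.566, 0.168, 0.136), so the case is seated. I'm handing in now.

```bash
python3 -c "
from station import order
print(order.hand_in())"
```

```text
the job is handed in; nothing more can be done
None
```

I hung the far clip arm in the stand's top two slots and pressed its ledge until it snapped home. I then snapped the near kajal case crosswise into the middle clip and let go. The job was handed in at about 23 s; no verdict came back.

**Clip arm:** While pressing, the force fell away at the snap. It then rose to 22.8 N with no further travel, with the fingertips near 195 mm against the expected 196 mm for the locked ledge. The locked-arm outline matched both pictures to about 1–2 mm.

**Kajal case:** The press force fell back to about zero at seat height. After release, a fit in both cameras put its axis at y = 167.6 mm and z = 135.5 mm, against a clip point of 167.8 and 136 mm. Its middle is about 2 mm off centre and its angle about 0.6° off.

**Less certain:**
- I did not measure the arm's droop separately. One side view showed the ledge about one pixel lower than modelled.
- The networks' first estimate of the clip arm's pose was several mm off, so I used an outline fit instead.
- The bright streaks on the clips in the side view looked about 5 mm off the modelled clip positions, but the top view and the earlier table view agreed with them.

I did not aim at or touch the vase, tray, comb or peg board, but I took no separate measurement of them at the end. The gripper was open and about 18 cm away from the case at hand-in.

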